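# Stack oak blanks with stickers to dry

## Task

Stack the oak blanks to dry on the skid: lay the two wide blanks across both bearers, each with its outer long edge flush with one end of the bearers so that an air gap stays between them, then lay the two stickers across both wide blanks, one straight above each bearer, and last lay the narrow blank on the two stickers, along the middle of the stack over the gap. Keep the stack square to the skid with every piece centred lengthwise, let go of it all, and leave the glue bottle, tape measure and block plane where they stand.

Things in the scene. Friction and masses are not known exactly. Their poses are not given: they have to be found in the camera images.
- skid: Drying skid, fixed to the bench: a 12 mm plywood base 200 (x) x 160 (y) with two dark square-sawn bearers on it, each 160 long along y, 38 wide, 38 high, centred at x = -65 and x = +65. The bearer tops are level, 50 above the bench. Origin: centre of the underside, on the bench; x goes across the bearers (the blanks lie along x), y along the bearers. It stands left or right of the blanks, turned by up to about 12 degrees.
- wide1_mid (a point): Wide oak blank (mid-brown), a plain rectangular piece 200 long, 55 wide, 22 thick, lying flat on the bench at the start, about 0.17 kg. Point at its very centre (11 above its underside), x along its length, y across its width, z up. Sizes in mm. The two wide blanks are alike; either may go to either end of the bearers.
- wide2_mid (a point): The other wide oak blank (mid-brown), a plain rectangular piece 200 long, 55 wide, 22 thick, lying flat on the bench at the start, about 0.17 kg. Point at its very centre (11 above its underside), x along its length, y across its width, z up.
- narrow_mid (a point): Narrow oak blank (mid-brown), a plain rectangular piece 200 long, 35 wide, 22 thick, lying flat on the bench at the start, about 0.11 kg. Point at its very centre (11 above its underside), x along its length, y across its width, z up.
- sticker1_mid (a point): sticker: one of two alike square sticks of dark hardwood, 140 long, 20 x 20 in section, about 0.04 kg, lying on the bench at the start. Point at its very centre (10 above its underside), x along its length. Either may go above either bearer.
- sticker2_mid (a point): The other sticker: one of two alike square sticks of dark hardwood, 140 long, 20 x 20 in section, about 0.04 kg, lying on the bench at the start. Point at its very centre (10 above its underside), x along its length.
- tape: Tape measure, yellow and black, loose, 72 (x, 84 with its steel hook at -x) x 42 (y) x 56 high, standing among the stickers; leave alone. Origin: centre of its underside.
- plane: Steel block plane, loose, 165 (x) x 50 (y) x about 62 high; leave alone. Origin: centre of its sole.
- glue: White glue bottle with an orange cap, loose, 64 across, 170 high; leave alone. Origin: centre of its underside.
- tray: Grey open screw tray, fixed, 200 (x) x 150 (y) x 42 high, on the side of the bench away from the skid; an obstacle only. Origin: centre of its underside.

How it is judged (in metres and radians):
On the way, in this order (a step that is already met when the one before it is completed fails the run):
1. both wide blanks lie on the bearers, one at each end, released (((x of wide1_mid in the frame of skid between -0.015 and 0.015 m and y of wide1_mid in the frame of skid between 0.0405 and 0.0645 m and z of wide1_mid in the frame of skid between 0.057 and 0.065 m and angle between the x axis of each of wide1_mid, wide2_mid and the x axis of skid, either way round below 0.14 rad and x of wide2_mid in the frame of skid between -0.015 and 0.015 m and y of wide2_mid in the frame of skid between -0.0645 and -0.0405 m and z of wide2_mid in the frame of skid between 0.057 and 0.065 m) or (x of wide1_mid in the frame of skid between -0.015 and 0.015 m and y of wide1_mid in the frame of skid between -0.0645 and -0.0405 m and z of wide1_mid in the frame of skid between 0.057 and 0.065 m and angle between the x axis of each of wide1_mid, wide2_mid and the x axis of skid, either way round below 0.14 rad and x of wide2_mid in the frame of skid between -0.015 and 0.015 m and y of wide2_mid in the frame of skid between 0.0405 and 0.0645 m and z of wide2_mid in the frame of skid between 0.057 and 0.065 m)) and contact force between the fingers and wide1 below 0.05 N and contact force between the fingers and wide2 below 0.05 N and linear speed of each of wide1, wide2 below 0.01 m/s), for 0.2 s.
2. both stickers lie across the wide blanks above the bearers, released (((x of wide1_mid in the frame of skid between -0.015 and 0.015 m and y of wide1_mid in the frame of skid between 0.0405 and 0.0645 m and z of wide1_mid in the frame of skid between 0.057 and 0.065 m and angle between the x axis of each of wide1_mid, wide2_mid and the x axis of skid, either way round below 0.14 rad and x of wide2_mid in the frame of skid between -0.015 and 0.015 m and y of wide2_mid in the frame of skid between -0.0645 and -0.0405 m and z of wide2_mid in the frame of skid between 0.057 and 0.065 m) or (x of wide1_mid in the frame of skid between -0.015 and 0.015 m and y of wide1_mid in the frame of skid between -0.0645 and -0.0405 m and z of wide1_mid in the frame of skid between 0.057 and 0.065 m and angle between the x axis of each of wide1_mid, wide2_mid and the x axis of skid, either way round below 0.14 rad and x of wide2_mid in the frame of skid between -0.015 and 0.015 m and y of wide2_mid in the frame of skid between 0.0405 and 0.0645 m and z of wide2_mid in the frame of skid between 0.057 and 0.065 m)) and ((x of sticker1_mid in the frame of skid between 0.053 and 0.077 m and y of sticker1_mid in the frame of skid between -0.015 and 0.015 m and z of sticker1_mid in the frame of skid between 0.078 and 0.086 m and angle between the x axis of each of sticker1_mid, sticker2_mid and the y axis of skid, either way round below 0.14 rad and x of sticker2_mid in the frame of skid between -0.077 and -0.053 m and y of sticker2_mid in the frame of skid between -0.015 and 0.015 m and z of sticker2_mid in the frame of skid between 0.078 and 0.086 m) or (x of sticker1_mid in the frame of skid between -0.077 and -0.053 m and y of sticker1_mid in the frame of skid between -0.015 and 0.015 m and z of sticker1_mid in the frame of skid between 0.078 and 0.086 m and angle between the x axis of each of sticker1_mid, sticker2_mid and the y axis of skid, either way round below 0.14 rad and x of sticker2_mid in the frame of skid between 0.053 and 0.077 m and y of sticker2_mid in the frame of skid between -0.015 and 0.015 m and z of sticker2_mid in the frame of skid between 0.078 and 0.086 m)) and contact force between the fingers and sticker1 below 0.05 N and contact force between the fingers and sticker2 below 0.05 N and linear speed of each of sticker1, sticker2 below 0.01 m/s), for 0.2 s.
At the end, for the whole second after the job is handed in: Wide blanks on the bearers, edges flush with the bearer ends to 12 mm; a sticker on both blanks within 12 mm of each bearer's centre line; narrow blank on both stickers, within 12 mm of the middle. Lengthwise all centred to 15 mm, square to 8 degrees, heights right to 4 mm, at rest (((x of wide1_mid in the frame of skid between -0.015 and 0.015 m and y of wide1_mid in the frame of skid between 0.0405 and 0.0645 m and z of wide1_mid in the frame of skid between 0.057 and 0.065 m and angle between the x axis of each of wide1_mid, wide2_mid and the x axis of skid, either way round below 0.14 rad and x of wide2_mid in the frame of skid between -0.015 and 0.015 m and y of wide2_mid in the frame of skid between -0.0645 and -0.0405 m and z of wide2_mid in the frame of skid between 0.057 and 0.065 m) or (x of wide1_mid in the frame of skid between -0.015 and 0.015 m and y of wide1_mid in the frame of skid between -0.0645 and -0.0405 m and z of wide1_mid in the frame of skid between 0.057 and 0.065 m and angle between the x axis of each of wide1_mid, wide2_mid and the x axis of skid, either way round below 0.14 rad and x of wide2_mid in the frame of skid between -0.015 and 0.015 m and y of wide2_mid in the frame of skid between 0.0405 and 0.0645 m and z of wide2_mid in the frame of skid between 0.057 and 0.065 m)) and ((x of sticker1_mid in the frame of skid between 0.053 and 0.077 m and y of sticker1_mid in the frame of skid between -0.015 and 0.015 m and z of sticker1_mid in the frame of skid between 0.078 and 0.086 m and angle between the x axis of each of sticker1_mid, sticker2_mid and the y axis of skid, either way round below 0.14 rad and x of sticker2_mid in the frame of skid between -0.077 and -0.053 m and y of sticker2_mid in the frame of skid between -0.015 and 0.015 m and z of sticker2_mid in the frame of skid between 0.078 and 0.086 m) or (x of sticker1_mid in the frame of skid between -0.077 and -0.053 m and y of sticker1_mid in the frame of skid between -0.015 and 0.015 m and z of sticker1_mid in the frame of skid between 0.078 and 0.086 m and angle between the x axis of each of sticker1_mid, sticker2_mid and the y axis of skid, either way round below 0.14 rad and x of sticker2_mid in the frame of skid between 0.053 and 0.077 m and y of sticker2_mid in the frame of skid between -0.015 and 0.015 m and z of sticker2_mid in the frame of skid between 0.078 and 0.086 m)) and x of narrow_mid in the frame of skid between -0.015 and 0.015 m and y of narrow_mid in the frame of skid between -0.012 and 0.012 m and z of narrow_mid in the frame of skid between 0.099 and 0.107 m and angle between the x axis of narrow_mid and the x axis of skid, either way round below 0.14 rad and linear speed of each of wide1, wide2, sticker1, sticker2, narrow below 0.01 m/s); the robot touches nothing.
It fails at once if the tape measure was moved by more than 20 mm (distance of tape from where it was at the start of the episode above 0.02 m).
It fails at once if the block plane was moved by more than 20 mm (distance of plane from where it was at the start of the episode above 0.02 m).
It fails at once if the glue bottle was moved by more than 20 mm (distance of glue from where it was at the start of the episode above 0.02 m).
It also fails if it takes over 128 s, if anything falls off the work surface, if the arm or the gripper's body presses on something with over 40 N, if the wrist force passes 120 N, or if a joint passes its speed limit or range.

## Robot

A 6-joint arm with a two-finger parallel gripper is mounted at the origin on the work surface. World frame = base frame: x ahead of the robot, y to its left, z up, the work surface at z = 0. Lengths are in m, angles in degrees, forces in N, time in s.
With the tool pointing down it reaches from about 0.4 to 0.825 m from the base axis. Payload 7 kg.
Tool frame: the origin (TCP) lies midway between the tips of the shut fingers; the grasp point (between the pads) lies 19 mm behind it; z points along the fingers, y is the direction in which the jaws open and shut (so a half turn about z gives the same grasp; the last joint's range is limited). The gripper opens to 88 mm and grips with 3 to 60 N. Pads are 19 mm wide; open, the fingers measure 130 mm over their backs; the gripper's body (78 mm by 193 mm) begins 47 mm behind the grasp point.
Start: joints at [87.611, 20.546, 0.682, 0, -70.136, -16.507], TCP at [0.219, 0.639, 0.227] pointing down, gripper open.
Joint ranges: [-176.03, 176.03], [-82.01, 121.73], [-58.28, 71.71], [-173.87, 95.51], [-174.79, -0.11], [-173.66, 173.66]. Speed limits (degrees/s): [136.94, 136.94, 172.46, 180, 180, 180].

## Interface

Orientations are given as [roll, pitch, yaw] about the fixed x, y, z axes, in that order (R = Rz(yaw) Ry(pitch) Rx(roll)).
In Python, from plant import r gives the robot as it stands.
- The arm moves only by the tool carry_out, never from a script. Its argument "motion" is one flat list of numbers, 7 for each row, row after row: the turn, a rotation vector about the tool's x, y, z in degrees, then the shift along the tool's x, y, z in cm, then the finger opening in cm, from 0 to 8.76. A call has 1 to 20 rows; each row shifts and turns the commanded pose from where the row before left it, along the tool's axes as they then stand; what a row does not reach is not made up. A row lasts 1/12 s, in which the tool goes at most 41.7 mm and 7.16 degrees, less where a joint would pass 70% of its speed; a pose out of reach is approached as far as the arm can. A call is refused whole if a number of a shift passes 4.17 or a number of a turn 7.16, either way. A call with a gripper value outside its range is refused whole. The fingers move at their own pace and stop on an object; "grip_force" is the grip in N (left out, the last holds). Time passes only in rows, so rows that do not move let the fingers close. It gives the time, the measured TCP pose, the force and the opening at its end, in the units of the state.
- r.get_state(): the state, without advancing time (a new reading comes with each control period).
- r.capture(name): name is "side" or "top"; returns a dict with "pixels" (480x640x3 uint8, red, green, blue), "K" (3x3 intrinsics, pixels), "R" (3x3) and "t" (3): a world point X has camera coordinates R X + t. Camera axes: x right, y down, z forward; pixel columns grow to the right and rows downward; lengths in m; the calibration is good to about 2 mm. A picture is of the moment at which its call begins. There is no depth.
- r.close_job(): hands the job in, once; it reports no verdict.
The state is a dict: "time_s": time; "joints": joint angles; "qd": joint speeds; "joint_torque": joint torques, N m; "tcp_pos": TCP position; "eef_rot": TCP orientation; "contact_force": force on the tool from outside, world axes, zero at the start; "moment": the same for the moment, N m; "gripper_width": finger opening in m.
Only numpy, scipy, OpenCV 4.12 (cv2) and the standard library are available. Lean on these libraries where they do the work, as an engineer would, in place of code of your own. Each camera call takes 0.05 s, during which the arm holds its last target. There are 200 camera calls.

## Working session

There is one attempt and no reset: what is moved stays moved. The work goes in short steps, Python scripts to look and compute and a tool call to move; the robot and the scene stay as the last step left them, time stands still between calls to the robot, and variables do not carry over. Pictures are saved under pics/ and viewed, about 12 in all and at most 16, crops included, and the job is handed in when it is done.

Besides the shell and the picture viewer there is one more tool, called after ">>>" as name(argument=value, ...) on one line, values as JSON. carry_out: Moves the arm, as the interface text tells. Its arguments: {"type":"object","properties":{"motion":{"type":"array"},"grip_force":{"type":"number"}},"required":["motion"]}

```bash
ls; mkdir -p pics
python3 - <<'E'
from plant import r
import cv2
print(r.get_state())
for n in("top","side"):
    c=r.capture(n); cv2.imwrite(f"pics/{n}0.png",c["pixels"][:,:,::-1]); print(n,c["K"].tolist(),c["R"].tolist(),c["t"].tolist())
E
```

```text
pics
{'time_s': 0.0, 'joints': array([ 8.76124527e+01,  2.05896375e+01,  6.35184391e-01, -2.10143624e-02,
       -7.01350912e+01, -1.65062434e+01]), 'qd': array([ 0.00147091, -0.09798765, -0.03532822, -0.05832088, -0.0781538 ,
        0.09986203]), 'joint_torque': array([-3.78606856e-04, -5.82720709e+01,  2.93044299e+01,  6.99749932e+00,
        6.73436109e-03, -1.67593330e-04]), 'tcp_pos': array([0.21844453, 0.6381726 , 0.22565087]), 'eef_rot': array([ 1.79908533e+02, -6.50293807e-03, -1.89009417e+01]), 'contact_force': array([ 0.58972639, -1.26388966,  0.25688098]), 'moment': array([ 0.01719349,  0.00917212, -0.00306957]), 'gripper_width': 0.08766511617527163}
top [[525.3249712555685, 0.0, 321.64372946004045], [0.0, 525.3249712555685, 242.68269763927717], [0.0, 0.0, 1.0]] [[-0.01690596277182076, -0.9997938039394446, -0.011248912260864073], [-0.9937293211607805, 0.018044953161228314, -0.11034679846168337], [0.11052703148140773, 0.00931285507800279, -0.9938294853958619]] [0.02406912877828177, 0.5990861367351887, 1.1966632498280705]
side [[558.1714030487508, 0.0, 313.6027843411636], [0.0, 558.1714030487508, 238.50350631090714], [0.0, 0.0, 1.0]] [[0.7518426515622643, -0.6591107523275366, -0.017482661640957874], [-0.4809812073798238, -0.5301295447431403, -0.6982977473383956], [0.4509874781402146, 0.5334188616431362, -0.7155938880427012]] [-0.45881448294076255, 0.3175661792693958, 0.8301001244455084]
```

View pics/top0.png

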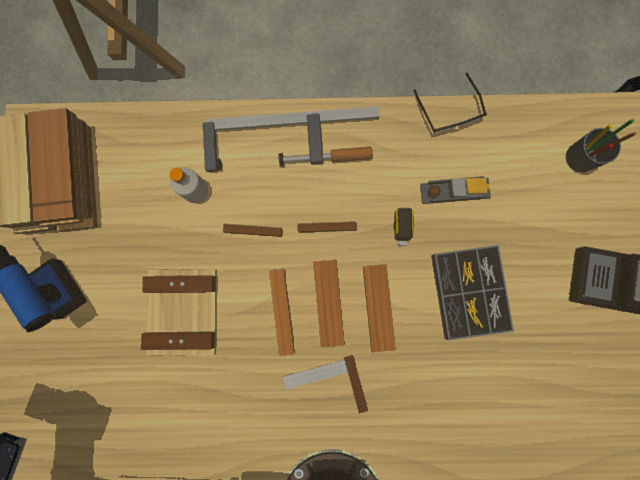

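View pics/side0.png

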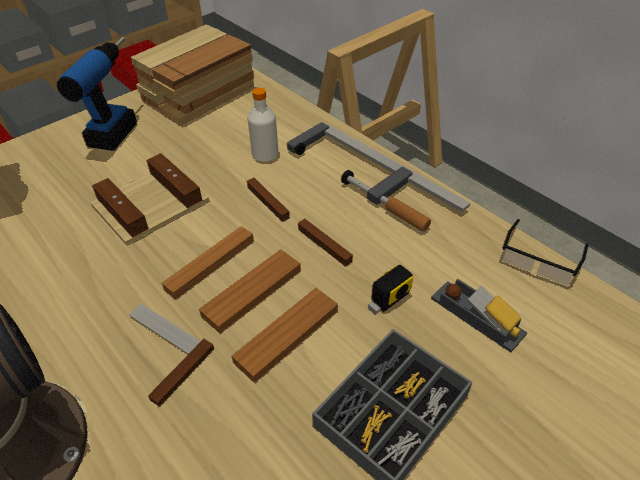

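The top view shows the skid around (180,312), the narrow blank at (282,312), the wide blanks at (329,303) and (379,307), the stickers at (252,230) and (327,227), and the tape at (404,222). The glue's base is near (195,190). The arm is out of view.

```bash
cat > h.py <<'E'
import cv2, numpy as np
from plant import r
def ray(c,uv,z):
    uv=np.atleast_2d(uv).astype(float)
    d=np.c_[uv,np.ones(len(uv))]@np.linalg.inv(c["K"]).T@c["R"]
    C=-c["R"].T@c["t"]
    return (C+d*((z-C[2])/d[:,2])[:,None])[:,:2]
def proj(c,X):
    p=(np.atleast_2d(X)@c["R"].T+c["t"])@c["K"].T
    return p[:,:2]/p[:,2:]
def rect(P):
    """minAreaRect in world mm -> centre, long, short, angle of long axis (deg)"""
    (x,y),(w,h),a=cv2.minAreaRect((np.asarray(P)*1000).astype(np.float32))
    if w<h: w,h,a=h,w,a+90
    return np.round([x,y,w,h,(a+90)%180-90],1)
def masks(c):
    hsv=cv2.cvtColor(c["pixels"],cv2.COLOR_RGB2HSV)
    return hsv
def blobs(m,box,amin=150):
    x0,y0,x1,y1=box; k=np.zeros_like(m); k[y0:y1,x0:x1]=m[y0:y1,x0:x1]
    return [q[:,0] for q in cv2.findContours(k,cv2.RETR_EXTERNAL,cv2.CHAIN_APPROX_NONE)[0] if cv2.contourArea(q)>amin]
E
python3 - <<'E'
from h import *
c=r.capture("top"); h=masks(c)
for u,v in [(282,312),(329,303),(379,307),(252,230),(327,227),(160,284),(160,341),(180,312),(230,330),(400,300)]: print((u,v),h[v,u])
np.set_printoptions(suppress=True)
E
```

```text
(282, 312) [ 14 166 157]
(329, 303) [ 15 169 142]
(379, 307) [ 15 166 146]
(252, 230) [ 15 169 101]
(327, 227) [ 13 152 111]
(160, 284) [ 14 161  98]
(160, 341) [ 15 170  96]
(180, 312) [ 21 112 173]
(230, 330) [ 20 113 171]
(400, 300) [ 24 108 181]
```

Run:
```python
from h import *
c=r.capture("top"); h=masks(c); s=r.capture("side"); hs=masks(s)
m=((h[:,:,0]<19)&(h[:,:,1]>135)).astype(np.uint8)*255
cv2.imwrite("pics/mask.png",m)
for name,box,z in [("blanks",(262,245,405,365),.022),("stick",(215,215,365,245),.020),("bearers",(125,260,225,362),.05)]:
    for q in blobs(m,box): print(name,q.min(0),q.max(0),rect(ray(c,q,z)))
# skid base by bench-level: bearers' combined rect
P=np.vstack([ray(c,q,.05) for q in blobs(m,(125,260,225,362))]); print("skid",rect(P))
print("glue/tape/plane",ray(c,[[195,190],[404,225],[455,190]],[0.0]*1 and 0.0))
# side cross-check
ms=((hs[:,:,0]<19)&(hs[:,:,1]>135)).astype(np.uint8)*255
for name,box,z in [("blanks",(155,222,345,385),.022),("stick",(240,172,360,268),.02),("bearers",(85,148,208,240),.05)]:
    for q in blobs(ms,box): print("side",name,q.min(0),q.max(0),rect(ray(s,q,z)))
```

```text
blanks [269 269] [294 355] [441.1 110.6 199.2  36.2   6.5]
blanks [363 264] [395 351] [ 446.6 -116.7  199.4   54.9    4.4]
blanks [313 260] [344 346] [4.597e+02 2.000e-01 1.990e+02 5.500e+01 4.600e+00]
stick [223 224] [281 235] [634.5 178.9 137.7  21.   84.8]
stick [298 222] [356 231] [ 6.393e+02  5.000e-01  1.377e+02  2.040e+01 -8.910e+01]
bearers [141 332] [213 349] [380.2 345.5 164.4  38.   89.1]
bearers [143 275] [212 292] [509.2 346.2 159.3  36.9  90. ]
skid [444.2 345.5 166.9 164.1  -0. ]
glue/tape/plane [[ 0.73798565  0.3205304 ]
 [ 0.64238282 -0.18529292]
 [ 0.72577526 -0.31167063]]
side blanks [159 339] [213 384] [280.1 -68.8 103.1  28.5  14.8]
side blanks [232 288] [337 381] [ 440.3 -126.1  205.3   64.7    4.5]
side blanks [199 250] [300 332] [452.7 -10.7 206.3  67.6   4.5]
side blanks [162 226] [253 298] [434.3  98.5 206.3  51.    6.6]
side blanks [298 222] [344 265] [628.8  -8.8 145.5  31.4 -89.1]
side stick [256 250] [299 267] [534.8  15.9  81.   43.8 -42.1]
side stick [240 226] [253 250] [523.4 102.2  66.9  25.6  54. ]
side stick [298 219] [352 265] [630.1  -8.3 149.7  31.5 -89.1]
side stick [247 178] [289 221] [625.9 166.6 154.   29.9  85.5]
side bearers [ 92 178] [147 236] [370.  323.5 197.6  47.5  89.5]
side bearers [147 154] [201 207] [496.4 323.  197.4  54.2  89.9]
```

View pics/mask.png

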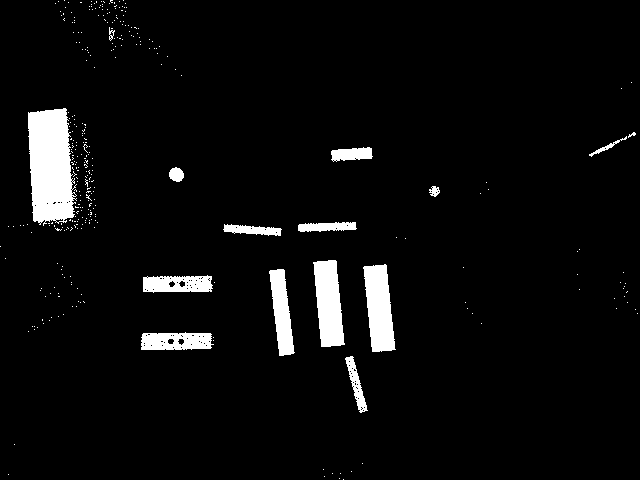

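Measured sizes agree with those given to within 2 to 4 mm. The skid centre is about (444.5, 346.5) with yaw near 0. I'll start moving.

>>> carry_out(motion=[0,0,0,3.03,2.02,0,8.7,0,0,0,3.03,2.02,0,8.7,0,0,0,3.03,2.02,0,8.7,0,0,0,3.03,2.02,0,8.7,0,0,0,3.03,2.02,0,8.7,0,0,0,3.03,2.02,0,8.7,0,0,0,3.03,2.02,0,8.7,0,0,0,3.03,2.02,0,8.7,0,0,0,3.03,2.02,0,8.7,0,0,0,3.03,2.02,0,8.7,0,0,-5.9,0,0,0,8.7,0,0,-5.9,0,0,0,8.7,0,0,-5.9,0,0,0,8.7,0,0,-5.8,0,0,0,8.7], grip_force=25)

```text
time_s: 1.42
tcp_pos: [0.4401, 0.3489, 0.2266]
eef_rot: [-180.0, 0.0, 4.8]
contact_force: [0.1, 0.6, -1.0]
gripper_width: 0.0871
```

```bash
cat >> h.py <<'E'
def go(x,y,z,yaw):
    """tool-frame shift (cm) and turn about tool z (deg) from the measured pose to a tool-down target (mm, deg)"""
    s=r.get_state(); p=s["tcp_pos"]*1000; a=s["eef_rot"]
    t=np.radians(a[2]); d=np.array([x,y,z])-p; dy=(yaw-a[2]+180)%360-180
    print("t",round(s["time_s"],2),"tcp",p.round(1),"rot",a.round(1),"w",round(s["gripper_width"]*1000,1),"F",s["contact_force"].round(1))
    print(" shift cm",np.round([d[0]*np.cos(t)+d[1]*np.sin(t),d[0]*np.sin(t)-d[1]*np.cos(t),-d[2]],1) if 0 else np.round(np.array([d[0]*np.cos(t)+d[1]*np.sin(t),d[0]*np.sin(t)-d[1]*np.cos(t),-d[2]])/10,2),"turn z",round(-dy,1))
E
sed -i 's/^    print(" shift cm".*$/    print(" shift cm",np.round(np.array([d[0]*np.cos(t)+d[1]*np.sin(t),d[0]*np.sin(t)-d[1]*np.cos(t),-d[2]])\/10,2),"turn z",round(-dy,1))/' h.py
python3 -c "
from h import *
go(459.7,0.2,120,4.6)"
```

```text
t 1.42 tcp [440.1 348.9 226.6] rot [-180.     0.     4.8] w 87.1 F [ 0.1  0.6 -1. ]
 shift cm [-0.99 34.91 10.66] turn z 0.2
```

>>> carry_out(motion=[0,0,0,-0.1,3.49,0,8.7,0,0,0,-0.1,3.49,0,8.7,0,0,0,-0.1,3.49,0,8.7,0,0,0,-0.1,3.49,0,8.7,0,0,0,-0.1,3.49,0,8.7,0,0,0,-0.1,3.49,0,8.7,0,0,0,-0.1,3.49,0,8.7,0,0,0,-0.1,3.49,0,8.7,0,0,0,-0.1,3.49,0,8.7,0,0,0,-0.1,3.49,0,8.7,0,0,0,0,0,3.5,8.7,0,0,0,0,0,3.5,8.7,0,0,0,0,0,3.5,8.7,0,0,0,0,0,3.5,8.7,0,0,0,0,0,3.5,8.7,0,0,0,0,0,2.5,8.7,0,0,0,0,0,1.5,8.7,0,0,0,0,0,0.5,8.7,0,0,0,0,0,0,8.7])

```text
time_s: 3.0
tcp_pos: [0.4572, 0.0003, 0.0056]
eef_rot: [179.9, 0.2, 4.6]
contact_force: [0.8, 0.1, -0.2]
gripper_width: 0.0868
```

```bash
python3 -c "
from h import *
go(459.7,0.2,6,4.6)
c=r.capture('top'); cv2.imwrite('pics/a.png',cv2.resize(c['pixels'][200:380,220:420,::-1],None,fx=3,fy=3))"
```

```text
t 3.0 tcp [4.572e+02 3.000e-01 5.600e+00] rot [179.9   0.2   4.6] w 86.8 F [ 0.8  0.1 -0.2]
 shift cm [ 0.25  0.03 -0.04] turn z 0.0
```

>>> carry_out(motion=[0,0,0,0.25,0,0,8.7,0,0,0,0,0,0,5,0,0,0,0,0,0,5,0,0,0,0,0,0,5,0,0,0,0,0,0,5,0,0,0,0,0,0,5,0,0,0,0,0,0,5,0,0,0,0,0,-1,5,0,0,0,0,0,-2,5,0,0,0,0,0,-3,5,0,0,0,0,0,-3,5,0,0,0,0,0,-3,5])

```text
time_s: 4.05
tcp_pos: [0.4596, 0.0006, 0.1275]
eef_rot: [180.0, 0.1, 4.6]
contact_force: [2.0, 0.7, -2.0]
gripper_width: 0.055
```

```bash
python3 -c "
from h import *
go(444.5,399,115,0)
go(444.5,294,115,0)"
```

```text
t 4.05 tcp [459.6   0.6 127.5] rot [1.8e+02 1.0e-01 4.6e+00] w 55.0 F [ 2.   0.7 -2. ]
 shift cm [  1.69 -39.83   1.25] turn z 4.6
t 4.05 tcp [459.6   0.6 127.5] rot [1.8e+02 1.0e-01 4.6e+00] w 55.0 F [ 2.   0.7 -2. ]
 shift cm [  0.85 -29.37   1.25] turn z 4.6
```

>>> carry_out(motion=[0,0,0,0.05,-1.2,0,5,0,0,0,0.1,-2.4,0,5,0,0,0,0.14,-3.3,0,5,0,0,0,0.14,-3.3,0,5,0,0,0,0.14,-3.3,0,5,0,0,0,0.14,-3.3,0,5,0,0,0,0.14,-3.3,0,5,0,0,0,0.14,-3.3,0,5,0,0,0,0.14,-3.3,0,5,0,0,0,0.14,-3.3,0,5,0,0,0,0.14,-3.3,0,5,0,0,0,0.14,-3.3,0,5,0,0,0,0.1,-2.03,0,5,0,0,0,0.09,-1.2,0,5,0,0,2.3,0,0,0,5,0,0,2.3,0,0,0,5,0,0,0,0,0,2,5,0,0,0,0,0,2,5,0,0,0,0,0,0,5])

```text
time_s: 5.63
tcp_pos: [0.4439, 0.3965, 0.0826]
eef_rot: [179.7, 0.3, -0.1]
contact_force: [-0.7, -0.5, -2.0]
gripper_width: 0.0548
```

```bash
python3 -c "
from h import *
go(444.5,399,55.8,0)
c=r.capture('top'); cv2.imwrite('pics/b.png',cv2.resize(c['pixels'][230:390,60:260,::-1],None,fx=3,fy=3))"
```

```text
t 5.63 tcp [443.9 396.5  82.6] rot [ 1.797e+02  3.000e-01 -1.000e-01] w 54.8 F [-0.7 -0.5 -2. ]
 shift cm [ 0.06 -0.25  2.68] turn z -0.1
```

View pics/b.png

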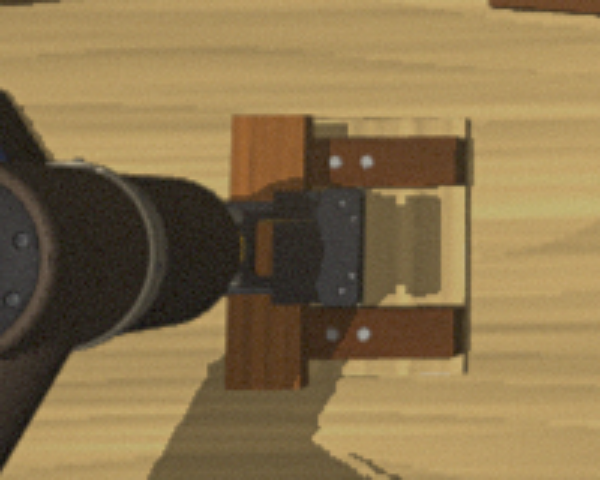

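The blank hangs square over the left ends of the bearers in the crop. Next I lower it, release and rise.

>>> carry_out(motion=[0,0,0,0.06,-0.25,0.6,5,0,0,0,0,0,1,5,0,0,0,0,0,0.6,5,0,0,0,0,0,0.3,5,0,0,0,0,0,0.15,5,0,0,0,0,0,0,5,0,0,0,0,0,0,5.5,0,0,0,0,0,0,6,0,0,0,0,0,0,7,0,0,0,0,0,0,7,0,0,0,0,0,0,7,0,0,0,0,0,-1,7,0,0,0,0,0,-2,7,0,0,0,0,0,-3,7,0,0,0,0,0,-3,7,0,0,0,0,0,-3,8.7,0,0,0,0,0,0,8.7])

```text
time_s: 7.1
tcp_pos: [0.4488, 0.4043, 0.1878]
eef_rot: [-179.5, -0.4, 0.1]
contact_force: [1.4, 1.1, 0.1]
gripper_width: 0.0786
```

```bash
python3 -c "
from h import *
go(446.6,-116.7,120,4.4)"
```

```text
t 7.1 tcp [448.8 404.3 187.8] rot [-1.795e+02 -4.000e-01  1.000e-01] w 78.6 F [1.4 1.1 0.1]
 shift cm [-0.28 52.1   6.78] turn z -4.3
```

>>> carry_out(motion=[0,0,0,-0.02,2,0,8.7,0,0,0,-0.02,3.8,0,8.7,0,0,0,-0.02,3.8,0,8.7,0,0,0,-0.02,3.8,0,8.7,0,0,0,-0.02,3.8,0,8.7,0,0,0,-0.02,3.8,0,8.7,0,0,0,-0.02,3.8,0,8.7,0,0,0,-0.02,3.8,0,8.7,0,0,0,-0.02,3.8,0,8.7,0,0,0,-0.02,3.8,0,8.7,0,0,0,-0.02,3.8,0,8.7,0,0,0,-0.02,3.8,0,8.7,0,0,0,-0.02,3.8,0,8.7,0,0,0,-0.02,2.5,0,8.7,0,0,0,-0.02,2,0,8.7,0,0,-4.3,0,0,0,8.7,0,0,0,0,0,3,8.7,0,0,0,0,0,3,8.7,0,0,0,0,0,0,8.7,0,0,0,0,0,0,8.7])

```text
time_s: 8.77
tcp_pos: [0.4426, -0.1195, 0.12]
eef_rot: [180.0, 0.2, 4.3]
contact_force: [0.8, 0.6, 1.2]
gripper_width: 0.087
```

Run:
```python
from h import *
go(446.6,-116.7,6,4.4)
c=r.capture("top"); h=masks(c); cv2.imwrite("pics/c.png",c["pixels"][:,:,::-1])
m=((h[:,:,0]<19)&(h[:,:,1]>135)).astype(np.uint8)*255
# mid-brown vs dark: split by value
b=cv2.medianBlur(((m>0)&(h[:,:,2]>120)).astype(np.uint8)*255,3)
for q in blobs(b,(125,250,225,370)): print("wide@skid",rect(ray(c,q,.072)))
```

```text
t 8.77 tcp [ 442.6 -119.5  120. ] rot [180.    0.2   4.3] w 87.0 F [0.8 0.6 1.2]
 shift cm [ 0.42 -0.25 11.4 ] turn z -0.1
wide@skid [ 4.457e+02  4.025e+02  1.984e+02  5.380e+01 -1.000e-01]
```

View pics/c.png

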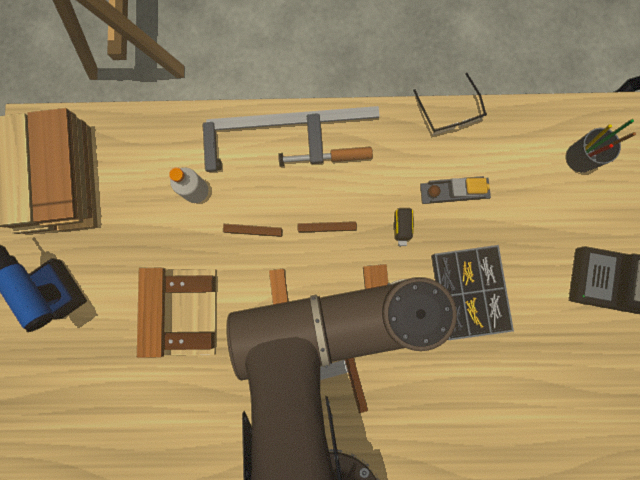

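The first blank sits at y=402.5 (target 399), square and within tolerance. Now I grasp wide B.

>>> carry_out(motion=[0,0,0,0.42,-0.25,1,8.7,0,0,0,0,0,3,8.7,0,0,0,0,0,3,8.7,0,0,0,0,0,2.5,8.7,0,0,0,0,0,1.4,8.7,0,0,0,0,0,0.5,8.7,0,0,0,0,0,0,5,0,0,0,0,0,0,5,0,0,0,0,0,0,5,0,0,0,0,0,0,5,0,0,0,0,0,0,5,0,0,0,0,0,0,5])

```text
time_s: 9.82
tcp_pos: [0.4481, -0.1164, 0.0069]
eef_rot: [-180.0, -0.1, 4.3]
contact_force: [-1.3, 1.3, 6.5]
gripper_width: 0.0548
```

>>> carry_out(motion=[0,0,0,0,0,-1,5,0,0,0,0,0,-2,5,0,0,0,0,0,-3,5,0,0,0,0,0,-3,5,0,0,0,0,0,-3,5,0,0,0,0,0,0,5])

```text
time_s: 10.32
tcp_pos: [0.4507, -0.1164, 0.1318]
eef_rot: [180.0, -0.5, 4.4]
contact_force: [1.0, 0.3, -1.0]
gripper_width: 0.0548
```

```bash
python3 -c "
from h import *
go(444.5,294,115,0)"
```

```text
t 10.32 tcp [ 450.7 -116.4  131.8] rot [180.   -0.5   4.4] w 54.8 F [ 1.   0.3 -1. ]
 shift cm [  2.5  -40.97   1.68] turn z 4.4
```

>>> carry_out(motion=[0,0,0,0.07,-1.2,0,5,0,0,0,0.15,-2.4,0,5,0,0,0,0.2,-3.4,0,5,0,0,0,0.2,-3.4,0,5,0,0,0,0.2,-3.4,0,5,0,0,0,0.2,-3.4,0,5,0,0,0,0.2,-3.4,0,5,0,0,0,0.2,-3.4,0,5,0,0,0,0.2,-3.4,0,5,0,0,0,0.2,-3.4,0,5,0,0,0,0.2,-3.4,0,5,0,0,0,0.2,-3.4,0,5,0,0,0,0.2,-2.17,0,5,0,0,0,0.1,-1.2,0,5,0,0,2.2,0,0,0,5,0,0,2.2,0,0,0,5,0,0,0,0,0,2,5,0,0,0,0,0,2,5,0,0,0,0,0,0,5,0,0,0,0,0,0,5])

```text
time_s: 11.98
tcp_pos: [0.4412, 0.2928, 0.0853]
eef_rot: [179.9, 0.1, -0.1]
contact_force: [-0.4, 0.2, -0.1]
gripper_width: 0.0545
```

```bash
python3 -c "
from h import *
go(444.5,294,55.8,0)
go(444.5,294,55.8,0)
"
```

```text
t 11.98 tcp [441.2 292.8  85.3] rot [ 1.799e+02  1.000e-01 -1.000e-01] w 54.5 F [-0.4  0.2 -0.1]
 shift cm [ 0.33 -0.12  2.95] turn z -0.1
t 11.98 tcp [441.2 292.8  85.3] rot [ 1.799e+02  1.000e-01 -1.000e-01] w 54.5 F [-0.4  0.2 -0.1]
 shift cm [ 0.33 -0.12  2.95] turn z -0.1
```

>>> carry_out(motion=[0,0,0,0,0,1,5,0,0,0,0,0,0,5,0,0,0,0,0,0,5,0,0,0,0,0,0,5])

```text
time_s: 12.32
tcp_pos: [0.442, 0.2942, 0.0766]
eef_rot: [-180.0, -0.0, -0.1]
contact_force: [0.3, 0.5, -1.9]
gripper_width: 0.0549
```

```bash
python3 -c "
from h import *
go(444.5,294,56,0)
"
```

```text
t 12.32 tcp [442.  294.2  76.6] rot [-1.8e+02 -0.0e+00 -1.0e-01] w 54.9 F [ 0.3  0.5 -1.9]
 shift cm [0.25 0.02 2.06] turn z -0.1
```

>>> carry_out(motion=[0,0,0,0.35,0,0.5,5,0,0,0,0,0,0.8,5,0,0,0,0,0,0.4,5,0,0,0,0,0,0.25,5,0,0,0,0,0,0,5,0,0,0,0,0,0,5,0,0,0,0,0,0,5.5,0,0,0,0,0,0,6,0,0,0,0,0,0,7,0,0,0,0,0,0,7,0,0,0,0,0,0,7,0,0,0,0,0,-1,7,0,0,0,0,0,-2,7,0,0,0,0,0,-3,7,0,0,0,0,0,-3,7,0,0,0,0,0,-3,7,0,0,0,0,0,-3,7,0,0,0,0,0,0,7,0,0,0,0,0,0,7])

```text
time_s: 13.9
tcp_pos: [0.446, 0.2949, 0.2093]
eef_rot: [-179.8, -0.2, -0.1]
contact_force: [-0.8, 0.5, -2.3]
gripper_width: 0.07
```

```bash
python3 -c "
from h import *
go(634.5,178.9,200,-95.2)"
```

```text
t 13.9 tcp [446.  294.9 209.3] rot [-1.798e+02 -2.000e-01 -1.000e-01] w 70.0 F [-0.8  0.5 -2.3]
 shift cm [18.87 11.57  0.93] turn z 95.1
```

>>> carry_out(motion=[0,0,0,3.14,1.93,0,6,0,0,0,3.14,1.93,0,6,0,0,0,3.14,1.93,0,6,0,0,0,3.14,1.93,0,6,0,0,0,3.14,1.93,0,6,0,0,0,3.14,1.93,0,6,0,0,6.8,0,0,0,6,0,0,6.8,0,0,0,6,0,0,6.8,0,0,0,6,0,0,6.8,0,0,0,6,0,0,6.8,0,0,0,6,0,0,6.8,0,0,0,6,0,0,6.8,0,0,0,6,0,0,6.8,0,0,0,6,0,0,6.8,0,0,0,6,0,0,6.8,0,0,0,6,0,0,6.8,0,0,0,6,0,0,6.8,0,0,0,6,0,0,6.8,0,0,0,6,0,0,6.7,0,0,0,6])

```text
time_s: 15.57
tcp_pos: [0.6328, 0.1776, 0.2054]
eef_rot: [179.9, -0.1, -95.5]
contact_force: [0.0, 0.6, 0.7]
gripper_width: 0.0603
```

>>> carry_out(motion=[0,0,0,0,0,3,6,0,0,0,0,0,3,6,0,0,0,0,0,3,6,0,0,0,0,0,0,6,0,0,0,0,0,0,6])

```text
time_s: 15.98
tcp_pos: [0.6322, 0.1771, 0.1147]
eef_rot: [179.8, -0.2, -95.2]
contact_force: [0.3, 0.9, 0.3]
gripper_width: 0.0597
```

Run:
```python
from h import *
go(634.5,178.9,6,-95.2)
c=r.capture("top"); h=masks(c); cv2.imwrite("pics/d.png",c["pixels"][:,:,::-1])
m=((h[:,:,0]<19)&(h[:,:,1]>135)).astype(np.uint8)*255
b=cv2.medianBlur(((m>0)&(h[:,:,2]>120)).astype(np.uint8)*255,3)
for q in blobs(b,(125,250,235,370)): print("wide@skid",rect(ray(c,q,.072)))
```

```text
t 15.98 tcp [632.2 177.1 114.7] rot [179.8  -0.2 -95.2] w 59.7 F [0.3 0.9 0.3]
 shift cm [-0.2  -0.21 10.87] turn z 0.0
wide@skid [4.011e+02 2.946e+02 1.136e+02 5.360e+01 4.000e-01]
wide@skid [497.3 399.6  95.8  45.4   1. ]
```

View pics/d.png

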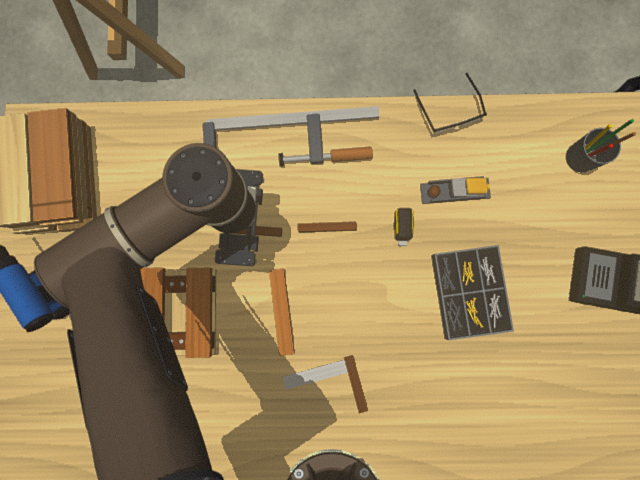

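Both wide blanks are in place: B at y=294.6, angle 0.4°. The gripper is over sticker 1, at pixel (250,230).

>>> carry_out(motion=[0,0,0,-0.2,-0.2,1.5,6,0,0,0,0,0,3,6,0,0,0,0,0,3,6,0,0,0,0,0,2,6,0,0,0,0,0,1,6,0,0,0,0,0,0.4,6,0,0,0,0,0,0,6,0,0,0,0,0,0,1.5,0,0,0,0,0,0,1.5,0,0,0,0,0,0,1.5,0,0,0,0,0,0,1.5,0,0,0,0,0,0,1.5,0,0,0,0,0,0,1.5], grip_force=15)

```text
time_s: 17.12
tcp_pos: [0.6358, 0.1798, 0.008]
eef_rot: [-180.0, 0.0, -95.2]
contact_force: [0.1, 0.5, -0.5]
gripper_width: 0.0254
```

>>> carry_out(motion=[0,0,0,0,0,-1,1.5,0,0,0,0,0,-2,1.5,0,0,0,0,0,-3,1.5,0,0,0,0,0,-4,1.5,0,0,0,0,0,-4,1.5,0,0,0,0,0,-2,1.5,0,0,0,0,0,0,1.5])

```text
time_s: 17.7
tcp_pos: [0.6386, 0.1808, 0.1752]
eef_rot: [-179.5, 0.3, -95.1]
contact_force: [-0.0, 0.1, -0.6]
gripper_width: 0.0198
```

```bash
python3 -c "
from h import *
go(509.5,346.5,150,-90)"
```

```text
t 17.7 tcp [638.6 180.8 175.2] rot [-179.5    0.3  -95.1] w 19.8 F [-0.   0.1 -0.6]
 shift cm [-15.35  14.34   2.52] turn z -5.1
```

The jaws were still closing when the lift began, so I check how the sticker is held.

```bash
python3 -c "
from h import *
go(509.5,346.5,150,-90)
c=r.capture('side'); p=proj(c,r.get_state()['tcp_pos'])[0]; print(p)
u,v=int(p[0]),int(p[1]); cv2.imwrite('pics/e.png',cv2.resize(c['pixels'][max(v-90,0):v+70,max(u-100,0):u+100,::-1],None,fx=3,fy=3))"
```

```text
t 17.7 tcp [638.6 180.8 175.2] rot [-179.5    0.3  -95.1] w 19.8 F [-0.   0.1 -0.6]
 shift cm [-15.35  14.34   2.52] turn z -5.1
[261.54369492 133.78809195]
```

View pics/e.png

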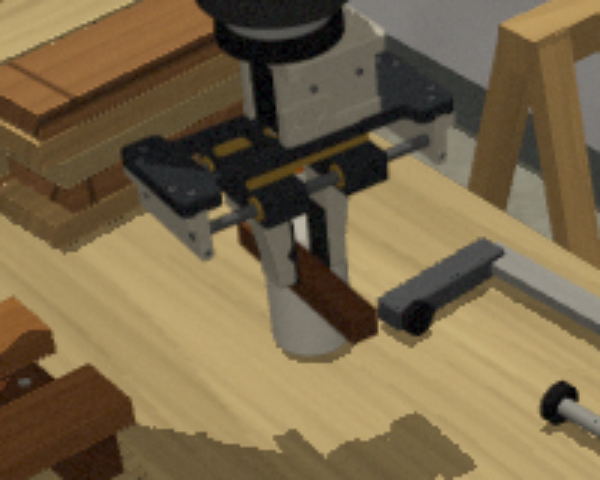

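The sticker is held level by the fingertips, its underside about level with the tips. I move it above the far bearer.

>>> carry_out(motion=[0,0,0,-1.2,1.1,0,1.5,0,0,0,-2.3,2.1,0,1.5,0,0,0,-2.3,2.15,0,1.5,0,0,0,-2.3,2.15,0,1.5,0,0,0,-2.3,2.15,0,1.5,0,0,0,-2.3,2.15,0,1.5,0,0,0,-1.5,1.4,0,1.5,0,0,0,-1.15,1.1,0,1.5,0,0,-2.6,0,0,0,1.5,0,0,-2.5,0,0,0,1.5,0,0,0,0,0,2.5,1.5,0,0,0,0,0,2.5,1.5,0,0,0,0,0,1.5,1.5,0,0,0,0,0,0,1.5,0,0,0,0,0,0,1.5,0,0,0,0,0,0,1.5])

```text
time_s: 19.08
tcp_pos: [0.5076, 0.3458, 0.1033]
eef_rot: [-180.0, 0.0, -90.1]
contact_force: [-0.2, 0.5, 0.1]
gripper_width: 0.0196
```

```bash
python3 -c "
from h import *
go(509.5,346.5,80,-90)
c=r.capture('side')
p=proj(c,r.get_state()['tcp_pos'])[0]; print(p)
u,v=int(p[0]),int(p[1]); cv2.imwrite('pics/f.png',cv2.resize(c['pixels'][max(v-90,0):v+70,max(u-100,0):u+100,::-1],None,fx=3,fy=3))"
```

```text
t 19.08 tcp [507.6 345.8 103.3] rot [-180.     0.   -90.1] w 19.6 F [-0.2  0.5  0.1]
 shift cm [-0.07 -0.19  2.33] turn z -0.1
[167.08294414 151.39340109]
```

View pics/f.png

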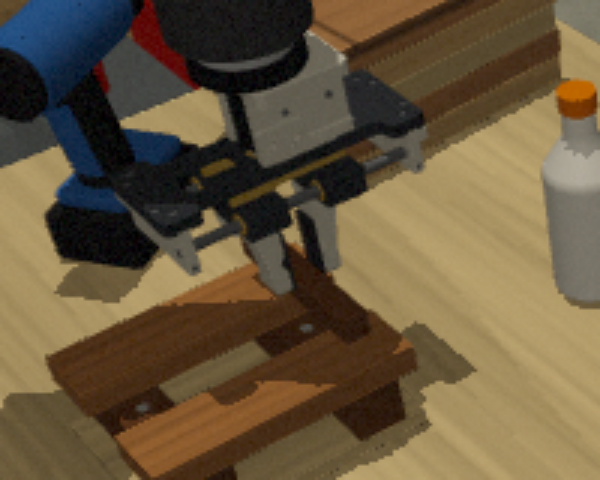

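>>> carry_out(motion=[0,0,0,0,-0.2,1,1.5,0,0,0,0,0,0.6,1.5,0,0,0,0,0,0.3,1.5,0,0,0,0,0,0.2,1.5,0,0,0,0,0,0,1.5,0,0,0,0,0,0,1.5])

```text
time_s: 19.63
tcp_pos: [0.5091, 0.3458, 0.0832]
eef_rot: [-180.0, 0.0, -90.1]
contact_force: [-6.5, -0.6, 13.9]
gripper_width: 0.0197
```

>>> carry_out(motion=[0,0,0,0,0,0.2,1.5,0,0,0,0,0,0,1.5])

```text
time_s: 19.8
tcp_pos: [0.5092, 0.3459, 0.0817]
eef_rot: [-179.9, 0.1, -90.0]
contact_force: [-8.4, -1.6, 17.6]
gripper_width: 0.0199
```

>>> carry_out(motion=[0,0,0,0,0,0.2,1.5,0,0,0,0,0,0,1.5])

```text
time_s: 19.97
tcp_pos: [0.5092, 0.346, 0.0799]
eef_rot: [-179.9, 0.1, -90.0]
contact_force: [-8.8, -0.9, 18.7]
gripper_width: 0.02
```

Contact is felt. I release gently and rise.

>>> carry_out(motion=[0,0,0,0,0,-0.3,1.5,0,0,0,0,0,0,2.3,0,0,0,0,0,0,2.8,0,0,0,0,0,0,4,0,0,0,0,0,0,5,0,0,0,0,0,0,5,0,0,0,0,0,-1,5,0,0,0,0,0,-2,5,0,0,0,0,0,-3,5,0,0,0,0,0,-3,5,0,0,0,0,0,-2,5,0,0,0,0,0,0,5,0,0,0,0,0,0,5])

```text
time_s: 21.05
tcp_pos: [0.5097, 0.3461, 0.1927]
eef_rot: [-179.9, 0.2, -90.1]
contact_force: [-0.0, -0.1, -0.7]
gripper_width: 0.0499
```

```bash
python3 -c "
from h import *
go(639.3,0.5,150,-89.1)"
```

```text
t 21.05 tcp [509.7 346.1 192.7] rot [-179.9    0.2  -90.1] w 49.9 F [-0.  -0.1 -0.7]
 shift cm [ 34.54 -13.02   4.27] turn z -1.0
```

>>> carry_out(motion=[0,0,0,2,-0.75,0,5,0,0,0,3.3,-1.25,0,5,0,0,0,3.3,-1.25,0,5,0,0,0,3.3,-1.25,0,5,0,0,0,3.3,-1.25,0,5,0,0,0,3.3,-1.25,0,5,0,0,0,3.3,-1.25,0,5,0,0,0,3.3,-1.25,0,5,0,0,0,3.3,-1.25,0,5,0,0,0,3,-1.1,0,5,0,0,0,2,-0.7,0,5,0,0,-1,1.1,-0.45,0,5,0,0,0,0,0,3,5,0,0,0,0,0,3,5,0,0,0,0,0,3,5,0,0,0,0,0,0,5,0,0,0,0,0,0,5,0,0,0,0,0,0,5])

```text
time_s: 22.55
tcp_pos: [0.6393, 0.0003, 0.1016]
eef_rot: [-180.0, -0.0, -89.1]
contact_force: [0.1, -0.2, 0.7]
gripper_width: 0.0502
```

Run:
```python
from h import *
go(639.3,0.5,6,-89.1)
c=r.capture("top"); h=masks(c)
m=((h[:,:,0]<19)&(h[:,:,1]>135)).astype(np.uint8)*255
m[:,:]=cv2.medianBlur(((m>0)&(h[:,:,2]<125)).astype(np.uint8)*255,3)
for q in blobs(m,(125,250,225,310)): print("sticker@skid",rect(ray(c,q,.092)))
cv2.imwrite('pics/g.png',cv2.resize(c['pixels'][200:400,80:340,::-1],None,fx=3,fy=3))
```

```text
t 22.55 tcp [6.393e+02 3.000e-01 1.016e+02] rot [-180.    -0.   -89.1] w 50.2 F [ 0.1 -0.2  0.7]
 shift cm [-0.02 -0.    9.56] turn z 0.0
sticker@skid [515.9 372.1  80.5  41.6  76.9]
```

View pics/g.png

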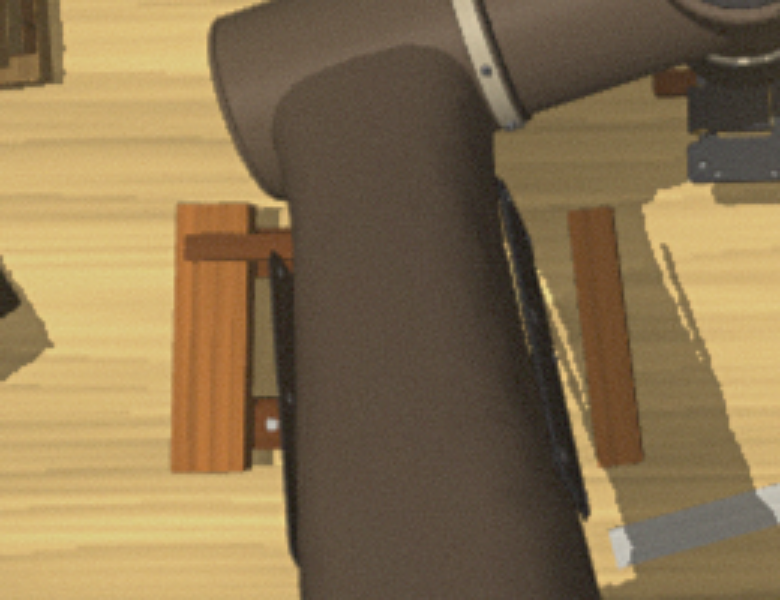

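Sticker 1 lies square across the far bearer, partly hidden by the arm. Next is sticker 2, with more closing time.

>>> carry_out(motion=[0,0,0,0,0,3,4.5,0,0,0,0,0,3,4,0,0,0,0,0,2,4,0,0,0,0,0,1,4,0,0,0,0,0,0.5,4,0,0,0,0,0,0,4,0,0,0,0,0,0,1.5,0,0,0,0,0,0,1.5,0,0,0,0,0,0,1.5,0,0,0,0,0,0,1.5,0,0,0,0,0,0,1.5,0,0,0,0,0,0,1.5,0,0,0,0,0,0,1.5,0,0,0,0,0,0,1.5])

```text
time_s: 23.77
tcp_pos: [0.6392, 0.0005, 0.0067]
eef_rot: [-179.9, 0.0, -89.1]
contact_force: [-2.2, 2.1, 7.1]
gripper_width: 0.0198
```

>>> carry_out(motion=[0,0,0,0,0,-1,1.5,0,0,0,0,0,-2,1.5,0,0,0,0,0,-3,1.5,0,0,0,0,0,-4,1.5,0,0,0,0,0,-4,1.5,0,0,0,0,0,-2,1.5,0,0,0,0,0,0,1.5,0,0,0,0,0,0,1.5])

```text
time_s: 24.43
tcp_pos: [0.6392, 0.0005, 0.1681]
eef_rot: [-179.8, 0.1, -89.1]
contact_force: [-0.1, -0.5, -0.8]
gripper_width: 0.0198
```

```bash
python3 -c "
from h import *
go(379.5,346.5,170,-90)"
```

```text
t 24.43 tcp [6.392e+02 5.000e-01 1.681e+02] rot [-1.798e+02  1.000e-01 -8.910e+01] w 19.8 F [-0.1 -0.5 -0.8]
 shift cm [-35.    25.43  -0.19] turn z 0.9
```

>>> carry_out(motion=[0,0,0,-1.4,1,0,1.5,0,0,0,-2.8,2.03,0,1.5,0,0,0,-2.8,2.03,0,1.5,0,0,0,-2.8,2.03,0,1.5,0,0,0,-2.8,2.03,0,1.5,0,0,0,-2.8,2.03,0,1.5,0,0,0,-2.8,2.03,0,1.5,0,0,0,-2.8,2.03,0,1.5,0,0,0,-2.8,2.03,0,1.5,0,0,0,-2.8,2.03,0,1.5,0,0,0,-2.8,2.03,0,1.5,0,0,0,-2.8,2.1,0,1.5,0,0,0,-1.6,1.2,0,1.5,0,0,0.9,-1.2,0.83,0,1.5,0,0,0,0,0,2.5,1.5,0,0,0,0,0,2.5,1.5,0,0,0,0,0,1.5,1.5,0,0,0,0,0,0,1.5,0,0,0,0,0,0,1.5,0,0,0,0,0,0,1.5])

```text
time_s: 26.1
tcp_pos: [0.379, 0.3464, 0.101]
eef_rot: [-180.0, -0.0, -90.0]
contact_force: [-0.1, 0.2, -0.3]
gripper_width: 0.02
```

Run:
```python
from h import *
go(379.5,346.5,78.7,-90)
c=r.capture("top"); cv2.imwrite('pics/i.png',cv2.resize(c['pixels'][230:390,60:260,::-1],None,fx=3,fy=3))
```

```text
t 26.1 tcp [379.  346.4 101. ] rot [-180.   -0.  -90.] w 20.0 F [-0.1  0.2 -0.3]
 shift cm [-0.01 -0.05  2.23] turn z 0.0
```

View pics/i.png

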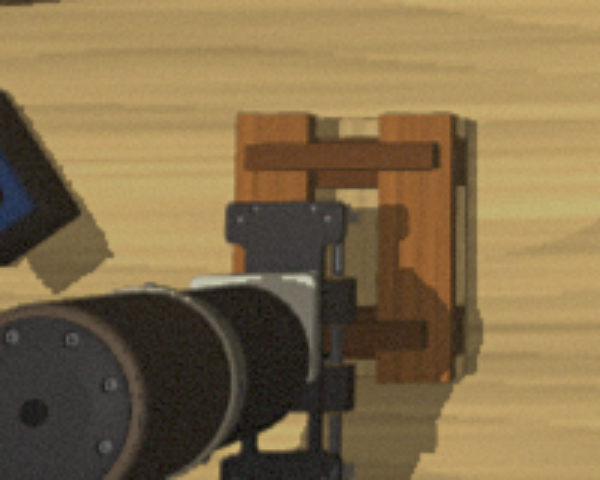

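Sticker 1 lies square on both wide blanks, spanning crop (245,155) to (437,155). I lower sticker 2.

>>> carry_out(motion=[0,0,0,0,0,1,1.5,0,0,0,0,0,0.6,1.5,0,0,0,0,0,0.4,1.5,0,0,0,0,0,0.25,1.5,0,0,0,0,0,0,1.5,0,0,0,0,0,0,1.5,0,0,0,0,0,0,2.3,0,0,0,0,0,0,2.8,0,0,0,0,0,0,4,0,0,0,0,0,0,5,0,0,0,0,0,0,5,0,0,0,0,0,-1,5,0,0,0,0,0,-2,5,0,0,0,0,0,-3,5,0,0,0,0,0,-3,5,0,0,0,0,0,-2,5,0,0,0,0,0,0,5,0,0,0,0,0,0,5])

```text
time_s: 27.65
tcp_pos: [0.3792, 0.347, 0.19]
eef_rot: [-179.9, 0.2, -90.0]
contact_force: [-0.1, -0.3, -0.9]
gripper_width: 0.0501
```

```bash
python3 -c "
from h import *
go(441.1,110.6,110,6.5)"
```

```text
t 27.65 tcp [379.2 347.  190. ] rot [-179.9    0.2  -90. ] w 50.1 F [-0.1 -0.3 -0.9]
 shift cm [23.64 -6.19  8.  ] turn z -96.5
```

>>> carry_out(motion=[0,0,0,3.38,-0.88,0,6,0,0,0,3.38,-0.88,0,6,0,0,0,3.38,-0.88,0,6,0,0,0,3.38,-0.88,0,6,0,0,0,3.38,-0.88,0,6,0,0,0,3.38,-0.88,0,6,0,0,0,3.38,-0.88,0,6,0,0,-7,0,0,0,6,0,0,-7,0,0,0,6,0,0,-7,0,0,0,6,0,0,-7,0,0,0,6,0,0,-7,0,0,0,6,0,0,-7,0,0,0,6,0,0,-7,0,0,0,6,0,0,-7,0,0,0,6,0,0,-7,0,0,0,6,0,0,-7,0,0,0,6,0,0,-7,0,0,0,6,0,0,-7,0,0,0,6,0,0,-7,0,0,0,6], grip_force=25)

```text
time_s: 29.32
tcp_pos: [0.4398, 0.1093, 0.1872]
eef_rot: [179.9, 0.1, 1.3]
contact_force: [0.3, 0.2, 0.1]
gripper_width: 0.0602
```

>>> carry_out(motion=[0,0,-5.5,0,0,0,6.5,0,0,0,0,0,4,6.5,0,0,0,0,0,4,6.5,0,0,0,0,0,0,6.5,0,0,0,0,0,0,6.5,0,0,0,0,0,0,6.5])

```text
time_s: 29.82
tcp_pos: [0.4411, 0.1099, 0.1093]
eef_rot: [180.0, -0.0, 6.5]
contact_force: [1.0, -0.0, 1.0]
gripper_width: 0.0653
```

Run:
```python
from h import *
go(441.1,110.6,6,6.5)
c=r.capture("top"); h=masks(c); cv2.imwrite('pics/j.png',cv2.resize(c['pixels'][230:390,100:340,::-1],None,fx=3,fy=3))
m=((h[:,:,0]<19)&(h[:,:,1]>135))
b=cv2.medianBlur((m&(h[:,:,2]>120)).astype(np.uint8)*255,3)
for q in blobs(b,(125,250,225,370),60): print("light",rect(ray(c,q,.072)))
b=cv2.medianBlur((m&(h[:,:,2]<=120)).astype(np.uint8)*255,3)
for q in blobs(b,(125,250,225,370),60): print("dark",rect(ray(c,q,.092)))
```

```text
t 29.82 tcp [441.1 109.9 109.3] rot [180.   -0.    6.5] w 65.3 F [ 1. -0.  1.]
 shift cm [ 1.000e-02 -7.000e-02  1.033e+01] turn z 0.0
light [475.1 294.1 136.4  52.1   0.7]
light [ 4.457e+02  4.025e+02  1.983e+02  5.390e+01 -2.000e-01]
dark [389.5 372.2  90.   50.4 -55.1]
dark [507.9 343.2 140.5  33.2  89. ]
```

View pics/j.png

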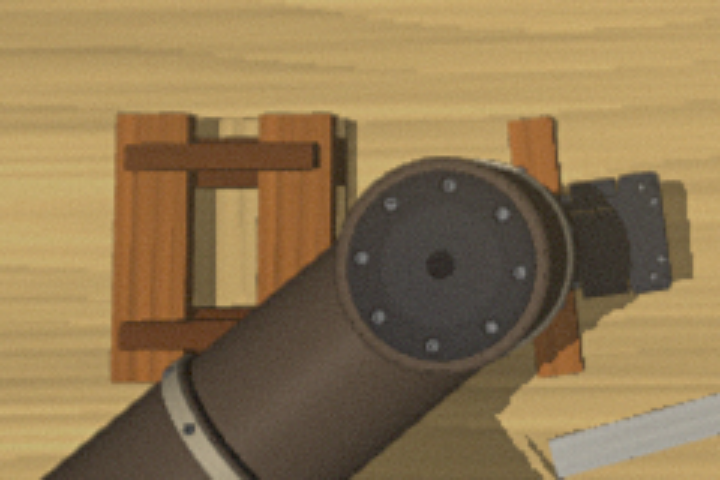

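Both stickers lie square over the bearers. Sticker 1's centre is at about y=343, within the 15 mm tolerance. Now I grasp the narrow blank.

>>> carry_out(motion=[0,0,0,0,-0.07,3,6.5,0,0,0,0,0,3,6.5,0,0,0,0,0,2.5,6.5,0,0,0,0,0,1.3,6.5,0,0,0,0,0,0.5,6.5,0,0,0,0,0,0,6.5,0,0,0,0,0,0,3,0,0,0,0,0,0,3,0,0,0,0,0,0,3,0,0,0,0,0,0,3,0,0,0,0,0,0,3,0,0,0,0,0,0,3,0,0,0,0,0,0,3])

```text
time_s: 30.95
tcp_pos: [0.4406, 0.1106, 0.0056]
eef_rot: [-180.0, -0.0, 6.5]
contact_force: [-1.6, 0.6, 6.2]
gripper_width: 0.0344
```

>>> carry_out(motion=[0,0,0,0,0,-1,3,0,0,0,0,0,-2,3,0,0,0,0,0,-3,3,0,0,0,0,0,-4,3,0,0,0,0,0,-4,3,0,0,0,0,0,-2,3,0,0,0,0,0,0,3,0,0,0,0,0,0,3])

```text
time_s: 31.62
tcp_pos: [0.4406, 0.1108, 0.1662]
eef_rot: [-179.9, -0.1, 6.5]
contact_force: [-1.0, 0.2, -2.1]
gripper_width: 0.0347
```

```bash
python3 -c "
from h import *
go(444.5,347,150,0)"
```

```text
t 31.62 tcp [440.6 110.8 166.2] rot [-1.799e+02 -1.000e-01  6.500e+00] w 34.7 F [-1.   0.2 -2.1]
 shift cm [  3.06 -23.43   1.62] turn z 6.5
```

Next I carry it over the stack, turn it 6.5°, settle at a tip height of about 115, then check.

>>> carry_out(motion=[0,0,0,0.15,-1.2,0,3,0,0,0,0.3,-2.4,0,3,0,0,0,0.4,-3.1,0,3,0,0,0,0.4,-3.1,0,3,0,0,0,0.4,-3.1,0,3,0,0,0,0.4,-3.1,0,3,0,0,0,0.4,-3.1,0,3,0,0,0,0.35,-2.3,0,3,0,0,0,0.26,-2.03,0,3,0,0,3.3,0,0,0,3,0,0,3.2,0,0,0,3,0,0,0,0,0,2.5,3,0,0,0,0,0,2.5,3,0,0,0,0,0,0,3,0,0,0,0,0,0,3,0,0,0,0,0,0,3])

```text
time_s: 32.95
tcp_pos: [0.4443, 0.3469, 0.1151]
eef_rot: [179.9, 0.0, 0.0]
contact_force: [0.8, -0.6, -0.5]
gripper_width: 0.0351
```

Run:
```python
from h import *
go(445,347,97.8,0)
```

```text
t 32.95 tcp [444.3 346.9 115.1] rot [179.9   0.    0. ] w 35.1 F [ 0.8 -0.6 -0.5]
 shift cm [ 0.07 -0.01  1.73] turn z 0.0
```

>>> carry_out(motion=[0,0,0,0.05,0,0.8,3,0,0,0,0,0,0.5,3,0,0,0,0,0,0.3,3,0,0,0,0,0,0.18,3,0,0,0,0,0,0,3,0,0,0,0,0,0,3,0,0,0,0,0,0,3.8,0,0,0,0,0,0,4.3,0,0,0,0,0,0,5.5,0,0,0,0,0,0,6.5,0,0,0,0,0,0,6.5,0,0,0,0,0,-1,6.5,0,0,0,0,0,-2,6.5,0,0,0,0,0,-3,6.5,0,0,0,0,0,-3,6.5,0,0,0,0,0,-2,6.5,0,0,0,0,0,0,6.5])

```text
time_s: 34.37
tcp_pos: [0.4466, 0.3485, 0.2133]
eef_rot: [-179.6, -0.3, 0.0]
contact_force: [0.3, 1.4, -0.3]
gripper_width: 0.0652
```

>>> carry_out(motion=[0,0,0,0,3,0,6.5,0,0,0,0,3,0,6.5,0,0,0,0,3,0,6.5,0,0,0,0,3,0,6.5,0,0,0,0,3,0,6.5,0,0,0,0,3,0,6.5,0,0,0,0,3,0,6.5,0,0,0,0,3,0,6.5,0,0,0,0,3,0,6.5,0,0,0,0,3,0,6.5,0,0,0,0,3,0,6.5,0,0,0,0,3,0,6.5,0,0,0,0,0,0,6.5])

```text
time_s: 35.45
tcp_pos: [0.4439, -0.0169, 0.2076]
eef_rot: [180.0, 0.0, -0.2]
contact_force: [0.4, 0.4, 0.4]
gripper_width: 0.0654
```

Run:
```python
from h import *
c=r.capture("top"); s=r.capture("side"); h=masks(c)
a=cv2.resize(c['pixels'][240:380,110:270,::-1],None,fx=2.5,fy=2.5); b=cv2.resize(s['pixels'][110:250,70:230,::-1],None,fx=2.5,fy=2.5)
cv2.imwrite('pics/k.png',np.hstack([a,b]))
m=((h[:,:,0]<19)&(h[:,:,1]>135))
b=cv2.medianBlur((m&(h[:,:,2]>125)).astype(np.uint8)*255,3)
for q in blobs(b,(125,250,230,370),60): print("light",q.min(0),q.max(0),"z72",rect(ray(c,q,.072)),"z114",rect(ray(c,q,.114)))
q=[[141,284],[218,284]]
# moved check of glue/tape/plane: unchanged pixels vs the first picture
o=cv2.imread("pics/top0.png")[:,:,::-1].astype(int); d=abs(c["pixels"].astype(int)-o).max(2)
for n,(x0,y0,x1,y1) in dict(glue=(165,160,215,205),tape=(390,200,420,250),plane=(415,170,495,205)).items(): print(n,(d[y0:y1,x0:x1]>40).sum())
```

```text
light [186 268] [209 335] z72 [4.680e+02 2.943e+02 1.505e+02 5.210e+01 4.000e-01] z114 [4.678e+02 2.840e+02 1.451e+02 5.030e+01 4.000e-01]
light [137 266] [176 357] z72 [ 4.474e+02  3.859e+02  2.021e+02  8.700e+01 -1.000e-01] z114 [ 4.480e+02  3.722e+02  1.949e+02  8.390e+01 -1.000e-01]
glue 0
tape 0
plane 0
```

View pics/k.png

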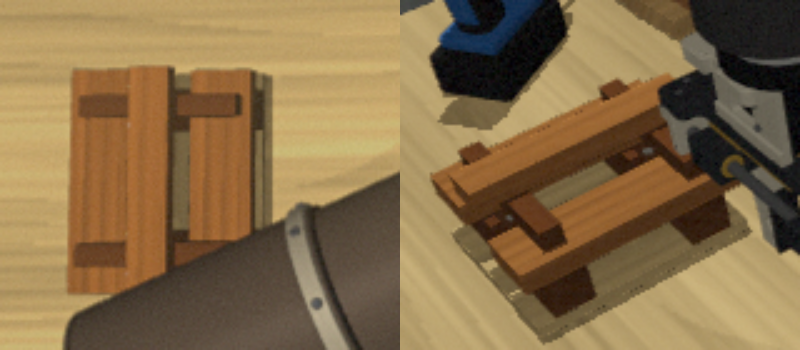

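The stack looks right in both views: wide blanks at the ends, both stickers across, narrow blank in the middle. I check the numbers from the edge pixels.

Run:
```python
from h import *
c=r.capture("top")
f=lambda u,v:(110+u/2.5,240+v/2.5)
print("narrow top ends L,R",ray(c,[f(128,66),f(173,66)],.114).round(3).tolist(),"mid",ray(c,[f(127,270),f(168,270)],.114).round(3).tolist())
print("sticker1",ray(c,[f(79,105),f(240,105)],.092).round(3).tolist())
print("sticker2 left end",ray(c,[f(74,254)],.092).round(3).tolist())
```

```text
narrow top ends L,R [[0.545, 0.364], [0.544, 0.325]] mid [[0.369, 0.362], [0.369, 0.327]]
sticker1 [[0.512, 0.414], [0.51, 0.271]]
sticker2 left end [[0.382, 0.416]]
```

```bash
python3 -c "
from plant import r
print(r.close_job(), r.get_state()['time_s'])"
```

```text
the job is handed in; nothing more can be done
the job is handed in; nothing more can be done
```

The stack is built on the skid and the job is handed in. That was at about 35.5 s on the robot's clock, with the arm well clear of the stack.

**Final positions:** these come from the top camera and are relative to the measured skid centre of about (444.5, 346.5) mm, yaw near 0.

| Piece | Measured | Target | Tolerance |
|---|---|---|---|
| First wide blank, y | +56 mm | +52.5 mm | 12 mm |
| Second wide blank, y | −52 mm | −52.5 mm | 12 mm |
| Sticker 1, x | +66 mm | +65 mm | 12 mm |
| Sticker 1, y | −4 mm | 0 | 15 mm |
| Sticker 2, x | −63 mm | −65 mm | 12 mm |
| Sticker 2, y (from its one visible end) | 0 | 0 | 15 mm |
| Narrow blank, x | 0 | 0 | 15 mm |
| Narrow blank, y | −2 mm | 0 | 12 mm |

- **Squareness:** the stickers and narrow blank look square to the skid, and the two wide blanks measured under 1°.
- **Things to leave alone:** no pixels changed around the glue bottle, tape measure or block plane between the first and last pictures.
- **Slips along the way:** sticker 1 was lifted before the jaws had fully closed, so it was held by the fingertips, and it touched down about 4 mm higher than expected with about 19 N of contact force. The first wide blank landed 3.5 mm off in y.
- **Not fully checked:** in the last views the arm hid part of the second wide blank and sticker 2. I checked heights only by eye in the side view.

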